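# Seat the thick core pin against the stop of its V-rest

### The arm

A 6-joint arm with a two-finger parallel gripper is mounted at the origin on the work surface. World frame = base frame: x ahead of the robot, y to its left, z up, the work surface at z = 0. Lengths are in m, angles in rad, forces in N, time in s.
With the tool pointing down it reaches from about 0.35 to 0.975 m from the base axis. Payload 4.9 kg.
Tool frame: the origin (TCP) lies at the very end of the fingers, on their centre line; the grasp point (between the pads) lies 19 mm behind it (ctrl.pinch_z is the distance from the TCP to the grasp point, in m); z points along the fingers, y is the direction in which the jaws open and shut (so a half turn about z gives the same grasp; the last joint's range is limited). The gripper opens to 85 mm and grips with 20 to 120 N. Pads are 22 mm wide; open, the fingers measure 114 mm over their backs; the gripper's body (76 mm by 85 mm) begins 54 mm behind the grasp point. The pads swing forward as they close: fully open they stand 13 mm farther back than shut.
Start: joints at [-1.251, 0.053, 1.613, -0, 1.476, -0.119], TCP at [0.266, -0.566, 0.231] pointing down, gripper open.
Joint ranges: [-3.01, 3.01], [-1.01, 2.22], [0.06, 2.58], [-1.02, 4.17], [0.09, 2.62], [-3.14, 3.14]. Speed limits (rad/s): [2.57, 2.57, 3.14, 3.14, 3.14, 3.14].

### API

Orientations are given as a rotation vector (axis times angle).
In Python, from station import ctrl gives the robot as it stands.
- The arm moves only by the tool carry_out, never from a script. Its argument "series" is a list of rows, each a list of 7 numbers: the shift along the world's x, y, z each as a share of 0.025 m, from -1 to 1, then the turn, a rotation vector about the world's x, y, z each as a share of 0.1 rad, from -1 to 1, then the opening, from 0 (shut) to 1 (fully open). A call has 1 to 12 rows; each row shifts and turns the commanded pose from where the row before left it; what a row does not reach is not made up. A row lasts 1/10 s, in which the tool goes at most 50 mm and 8.59 degrees, less where a joint would pass 70% of its speed; a pose out of reach is approached as far as the arm can. A call with a number of a shift or a turn outside -1 to 1 is refused whole. A call with a gripper value outside its range is refused whole. The fingers move at their own pace and stop on an object; "grip_force" is the grip in N (left out, the last holds). Time passes only in rows, so rows that do not move let the fingers close. It gives the time, the measured TCP pose, the force and the opening at its end, in the units of the state.
- ctrl.get_obs(): the state, without advancing time (a new reading comes with each control period).
- ctrl.get_image(name): name is "scene" or "top" or "wrist"; returns a dict with "frame" (420x560x3 uint8, blue, green, red), "fx", "fy", "cx", "cy" (pixels), "k1" (the pictures are not rectified: a ray, as slopes to the right and down, at radius r is drawn at 1 + k1 r^2 times it, then the intrinsics apply), "R" (3x3) and "t" (3): a world point X has camera coordinates R X + t; the wrist camera has in their place "hand_eye" (4x4, takes a point from camera to tool coordinates, whose origin is the TCP and whose axes are the flange's). Camera axes: x right, y down, z forward; pixel columns grow to the right and rows downward; lengths in m; the calibration is good to about 2 mm. A picture is of the moment at which its call begins: read the wrist's pose just before it. There is no depth.
- ctrl.finish_job(): hands the job in, once; it reports no verdict.
Trained networks look in a picture, given as the dict that the camera call returned (one of the last four; its "shot" number tells which), for a name from the list of things; names that differ only in an ending like _2 or _b are one class to them, and where a whole thing is asked for, a point or a joint stands for the part that bears it (a point fixed in the world has none). Each returns a list of dicts, best first, with "p" (0 to 1); they miss things now and then, are a little off and sometimes report something else, mostly with a low value. They report only what shows in the picture. A call takes as long as a camera call. They do not tell look-alikes from the thing itself.
- ctrl.trace(picture, name): "mask" (420x560 bool, what is visible of it) and "rect" ([left, top, width, height] as shares, 0 to 1, of the picture: columns of its width, rows of its height, round what is visible of it).
- ctrl.mark_of(picture, name): "position" ([column, row] as shares, 0 to 1, of the picture: columns of its width, rows of its height: a listed point, or the origin of a listed thing).
The state is a dict: "t": time; "q": joint angles; "dq": joint speeds; "effort": joint torques, N m; "tool_pos": TCP position; "tool_rot": TCP orientation; "contact_force": force on the tool from outside, world axes, zero at the start; "wrist_torque": the same for the moment, N m; "opening": finger opening in m.
Only numpy, scipy, OpenCV 4.12 (cv2) and the standard library are available. Lean on these libraries where they do the work, as an engineer would, in place of code of your own. Each camera call takes 0.05 s, during which the arm holds its last target.

### The job

Two wooden V-rests lie on the plaster bench, each with an aluminium core pin in its groove. Gently push the thicker pin along its groove, without lifting it out or slamming it, until it is fully home with its end against the rest's stop block. Leave the slimmer pin where it is and let go.

Things in the scene. Friction and masses are not known exactly. Their poses are not given: they have to be found in the camera images.
- pin: The thicker core pin: a loose aluminium cylinder, 34 mm in diameter, 110 mm long, 0.2 to 0.37 kg, lying in the groove of rest. Origin at its centre, x along its axis (it may roll, so y and z mean nothing). Its axis lies 48 mm and its top 65 mm above the bench. At the start 60 to 115 mm of free groove lie between it and the stop. Sliding it takes about 1 to 4 N.
- rest: Wooden V-rest holding the thicker pin, fixed to the bench, 280 x 64 mm. Origin at the centre of its underside, x along the groove towards the stop block, z up. The 90 degree groove's bottom is 24 mm and its rims 47 mm above the bench, the rims 45 mm apart; it runs from x = -135 mm (open end) to the stop face at x = +120 mm. Stop block 20 mm thick, 64 mm wide, top at 75 mm.
- rest_stop (a point): Centre of the stop face of rest, at the height of the thicker pin's axis (48 mm above the bench). The pin's end must come against it: the pin's centre is then 55 mm from this point.
- slim_pin: The slimmer core pin, to be left alone: a loose aluminium cylinder 20 mm in diameter, 110 mm long, its top 48 mm above the bench. Origin at its centre, x along its axis. It lies in an identical rest roughly parallel to rest, nearer to or farther from the robot, at least 130 mm away between centres.
Not all that is in view belongs to the job. Leave any pink or yellow look-alike of the pin alone.

How it is judged:
At the end, for the whole second after the job is handed in: The thicker pin lies at rest in its groove (within 10 mm sideways, 8 mm in height and 10 degrees) with its end no more than 12 mm from the stop face, and the slimmer pin is within 20 mm of where it started (x of pin in the frame of rest between 0.053 and 0.075 m and y of pin in the frame of rest between -0.01 and 0.01 m and z of pin in the frame of rest between 0.04 and 0.056 m and angle between the x axis of pin and the x axis of rest, either way round below 0.17 rad and linear speed of pin below 0.02 m/s and distance of slim_pin from where it was at the start of the episode below 0.02 m); the robot touches nothing.
It fails at once if the thicker pin is lifted out of its groove (more than 20 mm above its place) (z of pin in the frame of rest above 0.068 m).
It fails at once if the thicker pin is slammed: faster than 0.4 m/s (linear speed of pin above 0.4 m/s).
It fails at once if the thicker pin is forced against its rest or stop with more than 40 N (contact force between pin and rest above 40 N).
It fails at once if the slimmer pin is moved more than 20 mm (distance of slim_pin from where it was at the start of the episode above 0.02 m).
It also fails if it takes over 32 s, if anything falls off the work surface, if the arm or the gripper's body presses on something with over 40 N, if the wrist force passes 120 N, or if a joint passes its speed limit or range.

## Working session

There is one attempt and no reset: what is moved stays moved. The work goes in short steps, Python scripts to look and compute and a tool call to move; the robot and the scene stay as the last step left them, time stands still between calls to the robot, and variables do not carry over. Pictures are saved under pics/ and viewed, and the job is handed in when it is done.

Besides the shell and the picture viewer there is one more tool, called after "Request:" as name([rows], argument=value, ...), one row to a line, values as JSON. carry_out: Moves the arm, as the interface text tells. Shift numbers are shares of 0.025 m and turn numbers shares of 0.1 rad, none past 1 either way. Its arguments: {"type":"object","properties":{"series":{"type":"array"},"grip_force":{"type":"number"}},"required":["series"]}

```bash
mkdir -p pics; ls; cat > h.py <<'E'
import numpy as np,cv2
from station import ctrl
def look(name,fn):
    im=ctrl.get_image(name); cv2.imwrite('pics/'+fn,im['frame']); return im
def und(im,px):
    p=np.array([(px[0]-im['cx'])/im['fx'],(px[1]-im['cy'])/im['fy']]); u=p.copy()
    for _ in range(30): u=p/(1+im['k1']*(u@u))
    return np.array([u[0],u[1],1.])
def ray(im,px):
    R=np.array(im['R']);t=np.array(im['t']); d=R.T@und(im,px); return -R.T@t,d/np.linalg.norm(d)
def onz(im,px,z):
    o,d=ray(im,px); return o+d*(z-o[2])/d[2]
def proj(im,X):
    c=np.array(im['R'])@X+np.array(im['t']); u=c[:2]/c[2]; u=u*(1+im['k1']*(u@u)); return u*[im['fx'],im['fy']]+[im['cx'],im['cy']]
def tri(rays):
    A=0;b=0
    for o,d in rays:
        P=np.eye(3)-np.outer(d,d);A=A+P;b=b+P@o
    return np.linalg.solve(A,b)
E
python3 - <<'E'
from h import *
np.set_printoptions(precision=4,suppress=True)
ims={n:look(n,n+'0.png') for n in('scene','top')}
for n,im in ims.items():
    print(n,{k:im[k] for k in('fx','cx','cy','k1')},-np.array(im['R']).T@im['t'])
    for k in('pin','slim_pin','rest','rest_stop'):
        for r in ctrl.mark_of(im,k)[:3]: print(n,k,r['p'],np.array(r['position'])*[560,420])
    for k in('pin','slim_pin','rest'):
        for r in ctrl.trace(im,k)[:3]: print(n,k,r['p'],np.array(r['rect'])*[560,420,560,420])
print(ctrl.get_obs())
E
```

```text
pics
scene {'fx': 545.376433341319, 'cx': 275.88916495853573, 'cy': 215.1063742332218, 'k1': -0.13553151289606244} [1.1092 0.4287 0.5767]
scene pin 0.84 [256.2   234.402]
scene pin 0.78 [408.408 263.004]
scene pin 0.57 [260.512 176.316]
scene slim_pin 0.85 [203.672 298.494]
scene rest 0.92 [269.976 270.984]
scene rest_stop 0.65 [333.872 274.386]
scene pin 0.92 [236.6   165.816  47.824  26.418]
scene pin 0.73 [227.472 218.316  58.912  42.294]
scene pin 0.62 [384.496 241.92   51.128  40.908]
scene slim_pin 0.92 [171.416 279.09   64.008  38.682]
scene slim_pin 0.73 [203.28  220.584 146.888  89.88 ]
scene rest 0.68 [204.624 218.106 146.272  94.794]
top {'fx': 430.4470042657553, 'cx': 288.47731313055084, 'cy': 209.05914242826793, 'k1': 0.04319364699621543} [ 0.3998 -0.0185  0.8144]
top pin 0.94 [318.192 186.816]
top pin 0.87 [414.4   320.292]
top pin 0.61 [188.216 267.414]
top slim_pin 0.67 [293.496  89.502]
top rest 0.97 [293.496 187.698]
top rest_stop 0.92 [227.808 182.7  ]
top rest_stop 0.54 [293.104 187.908]
top pin 0.94 [283.024 175.812  66.696  19.698]
top pin 0.7 [172.312 237.594  31.584  60.9  ]
top pin 0.58 [403.088 289.716  26.6    61.782]
top slim_pin 0.94 [265.384  85.008  59.92   17.388]
top rest 0.97 [214.592 160.818 153.608  46.788]
{'t': 0.8, 'q': array([-1.251 ,  0.0527,  1.6129, -0.    ,  1.476 , -0.119 ]), 'dq': array([ 0.0001,  0.0002,  0.0001, -0.0012,  0.0003, -0.0007]), 'effort': array([  0.0006, -39.3635, -37.0442,  -0.0001,   0.0005,  -0.    ]), 'tool_pos': array([ 0.2655, -0.5658,  0.2313]), 'tool_rot': array([-3.0662, -0.6838,  0.    ]), 'contact_force': array([-0.4859, -0.1972, -1.008 ]), 'wrist_torque': array([ 0.0405,  0.0933, -0.01  ]), 'opening': 0.08532376856281161}
```

View pics/scene0.png

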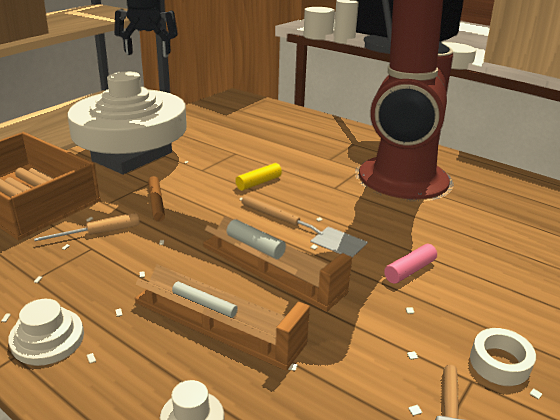

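View pics/top0.png

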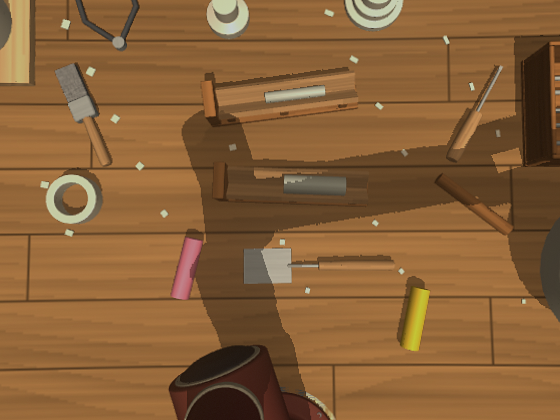

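The candidates in the top picture are:
- grey cylinder at (316,185), thick, in a rest
- white/grey slim cylinder at (295,94), in the other rest
- pink cylinder at (187,268) on the bench
- yellow cylinder at (416,320) on the bench

The thick grey one in its groove fits the description. I'll confirm it in an enlarged crop and measure.

```bash
python3 - <<'E'
from h import *
np.set_printoptions(precision=4,suppress=True)
t=look('top','t1.png');s=look('scene','s1.png')
cv2.imwrite('pics/crop.png',np.vstack([cv2.resize(t['frame'][60:220,190:390],(800,640))[:,:],])[0:600])
cs=cv2.resize(s['frame'][200:370,130:370],(720,510),interpolation=cv2.INTER_CUBIC);cv2.imwrite('pics/crops.png',cs)
def pick(im,k,c):
    L=[np.array(r['position'])*[560,420] for r in ctrl.mark_of(im,k)]
    return min(L,key=lambda p:np.linalg.norm(p-c))
for k,a,b in(('pin',(316,185),(256,238)),('rest_stop',(227,182),(334,270)),('slim_pin',(295,94),(203,298))):
    pa,pb=pick(t,k,a),pick(s,k,b);ra,rb=ray(t,pa),ray(s,pb)
    X=tri([ra,rb]);print(k,pa,pb,X,'res',proj(t,X)-pa,proj(s,X)-pb)
# mask ends of pin in top
m=min(ctrl.trace(t,'pin'),key=lambda r:np.linalg.norm((np.array(r['rect'][:2])*[560,420])-[283,176]))['mask']
print(cv2.minAreaRect(np.argwhere(m)[:,::-1].astype(np.float32)))
for p in((283,183),(346,186),(226,180),(227,199),(368,186)):print(p,onz(t,p,.048),onz(t,p,.065))
E
```

```text
pin [316.008 186.018] [256.312 235.788] [ 0.4807 -0.0663  0.0539] res [-0.2585  0.1792] [-0.3143 -0.0443]
rest_stop [227.808 182.784] [331.688 273.588] [0.4876 0.0918 0.0496] res [-0.8714  0.5143] [-1.1218 -0.0298]
slim_pin [293.384  93.618] [202.328 296.31 ] [ 0.6519 -0.0306  0.0454] res [ 1.2963 -1.0485] [1.928 0.362]
((314.47454833984375, 185.21339416503906), (61.5678825378418, 18.88081932067871), 2.0454084873199463)
(283, 183) [ 0.4875 -0.0082  0.048 ] [ 0.4856 -0.0084  0.065 ]
(346, 186) [ 0.4812 -0.1207  0.048 ] [ 0.4794 -0.1184  0.065 ]
(226, 180) [0.4937 0.0937 0.048 ] [0.4916 0.0912 0.065 ]
(227, 199) [0.4596 0.0919 0.048 ] [0.4583 0.0895 0.065 ]
(368, 186) [ 0.4808 -0.1599  0.048 ] [ 0.479  -0.1567  0.065 ]
```

View pics/crop.png

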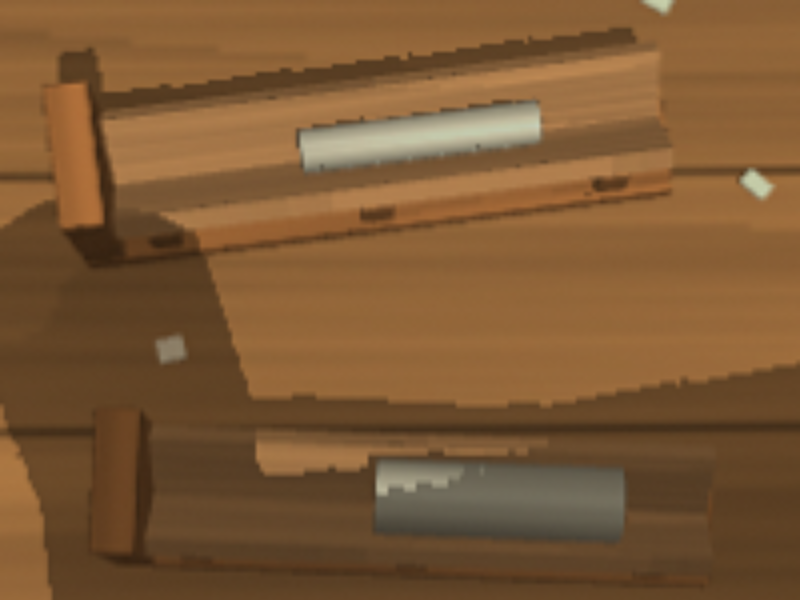

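View pics/crops.png

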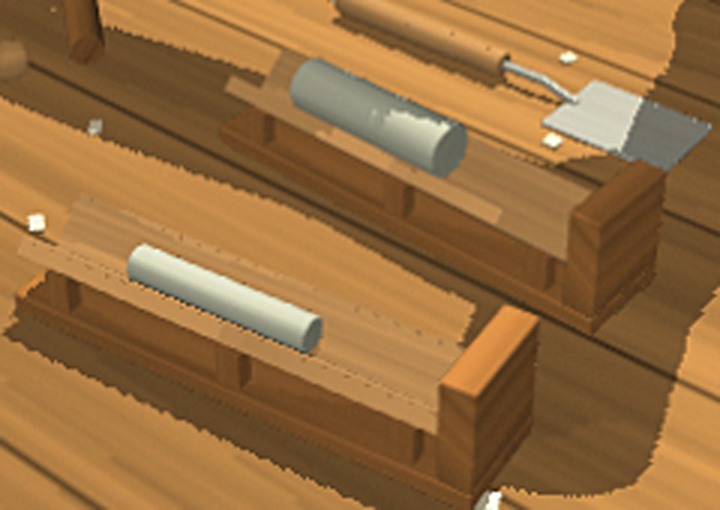

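```bash
python3 - <<'E'
from h import *
np.set_printoptions(precision=4,suppress=True)
t=look('top','t2.png');s=look('scene','s2.png');look('wrist','w2.png')
for z in(.1,.15,.2,.25,.3):print(z,'conetop',onz(s,(125,75),z),'discL',onz(s,(70,115),z),'discR',onz(s,(186,120),z),'top img edge',onz(t,(541,250),z))
print('stopface top edge',onz(t,(190+138/4,60+410/4),.075),onz(t,(190+138/4,60+555/4),.075))
print('stopface bot',onz(t,(190+150/4,60+490/4),.03))
print('ends',onz(t,(283.75,184.3),.065),onz(t,(346.2,186.0),.065),proj(t,np.array([.48,-.16,.05])))
a=np.array([.4,-.1,.048]);print(proj(t,a),proj(t,a+[0,.2,0]))
E
```

```text
0.1 conetop [ 0.0937 -0.8779  0.1   ] discL [ 0.3995 -0.7195  0.1   ] discR [ 0.2452 -0.4679  0.1   ] top img edge [ 0.3679 -0.4283  0.1   ]
0.15 conetop [ 0.2002 -0.7409  0.15  ] discL [ 0.4739 -0.5991  0.15  ] discR [ 0.3358 -0.3739  0.15  ] top img edge [ 0.3701 -0.3996  0.15  ]
0.2 conetop [ 0.3067 -0.6038  0.2   ] discL [ 0.5484 -0.4787  0.2   ] discR [ 0.4264 -0.2798  0.2   ] top img edge [ 0.3723 -0.3709  0.2   ]
0.25 conetop [ 0.4132 -0.4668  0.25  ] discL [ 0.6228 -0.3582  0.25  ] discR [ 0.5171 -0.1858  0.25  ] top img edge [ 0.3746 -0.3422  0.25  ]
0.3 conetop [ 0.5197 -0.3297  0.3   ] discL [ 0.6972 -0.2378  0.3   ] discR [ 0.6077 -0.0918  0.3   ] top img edge [ 0.3768 -0.3135  0.3   ]
stopface top edge [0.5208 0.0922 0.075 ] [0.458  0.0923 0.075 ]
stopface bot [0.4913 0.0936 0.03  ]
ends [ 0.4833 -0.0097  0.065 ] [ 0.4794 -0.1188  0.065 ] [368.283  186.3375]
[335.0311 231.5955] [222.4436 232.5228]
```

View pics/w2.png

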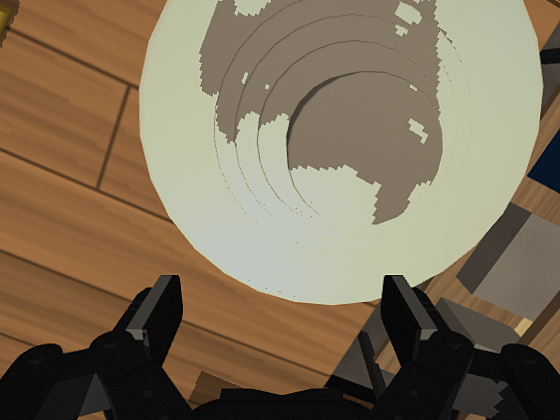

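The enlarged crop confirms the target. The thick grey pin lies in its rest at top pixels (284–346, 185), with its centre near (0.481, -0.064) and about 0.10 m of free groove. The slim pin lies in the other rest. The wrist view shows the potter's wheel beside the tool, so I'll rise first and then cross over with the gripper shut.

Request:
carry_out([
  [0,0,1,0,0,0,0],
  [0,0,1,0,0,0,0],
  [0,0,1,0,0,0,0],
  [0,0,1,0,0,0,0],
  [0,0,1,0,0,0,0],
  [0,0,0.4,0,0,0,0],
  [0.5,1,0,0,0,-0.5,0],
  [0.5,1,0,0,0,-0.5,0],
  [0.5,1,0,0,0,-0.5,0],
  [0.5,1,0,0,0,-0.5,0],
  [0.5,1,0,0,0,-0.5,0],
  [0.5,1,0,0,0,-0.5,0],
], grip_force=30)

```text
t: 2.6
tool_pos: [0.3408, -0.4145, 0.3653]
tool_rot: [-3.133, -0.214, 0.001]
contact_force: [-0.3, -0.1, 0.0]
opening: -0.0
```

Request:
carry_out([
  [0.5,1,0,0,0,-0.5,0],
  [0.5,1,0,0,0,-0.5,0],
  [0.5,1,0,0,0,-0.5,0],
  [0.5,1,0,0,0,-0.25,0],
  [0.6,1,0,0,0,0,0],
  [0.6,1,0,0,0,0,0],
  [0.6,1,0,0,0,0,0],
  [0.6,1,-1,0,0,0,0],
  [0.5,1,-1,0,0,0,0],
  [0.5,0.7,-1,0,0,0,0],
  [0,0,0,0,0,0,0],
  [0,0,0,0,0,0,0],
])

```text
t: 3.8
tool_pos: [0.4751, -0.1731, 0.2905]
tool_rot: [-3.141, 0.056, 0.003]
contact_force: [0.1, 0.3, 0.5]
opening: 0.0001
```

Request:
carry_out([
  [0.1,0,-1,0,0,0,0],
  [0,0,-1,0,0,0,0],
  [0,0,-1,0,0,0,0],
  [0,0,-1,0,0,0,0],
  [0,0,-1,0,0,0,0],
  [0,0,-1,0,0,0,0],
  [0,0,-1,0,0,0,0],
  [0,0,-1,0,0,0,0],
  [0,0,-1,0,0,0,0],
  [0,0,-0.5,0,0,0,0],
  [0,0,0,0,0,0,0],
])

```text
t: 4.9
tool_pos: [0.4772, -0.1738, 0.053]
tool_rot: [-3.14, 0.059, 0.003]
contact_force: [-1.1, -0.6, -0.5]
opening: 0.0
```

```bash
python3 - <<'E'
from h import *
t=look('top','t3.png');s=look('scene','s3.png')
a=cv2.resize(t['frame'][140:230,200:400],(800,360));b=cv2.resize(s['frame'][180:330,170:380],(336,240))
cv2.imwrite('pics/c3.png',a);cv2.imwrite('pics/d3.png',cv2.resize(s['frame'][130:330,150:390],(720,600)))
print(ctrl.get_obs()['tool_pos'],ctrl.get_obs()['contact_force'],ctrl.get_obs()['t'])
E
```

```text
[ 0.47888964 -0.17431132  0.05527253] [0.03237587 0.41245163 0.07457179] 5.0
```

View pics/c3.png

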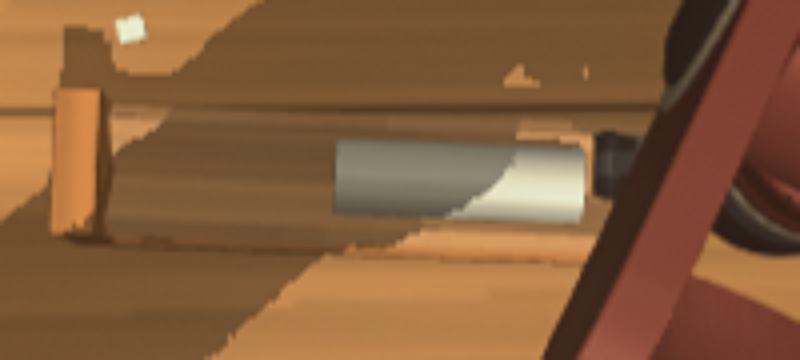

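View pics/d3.png

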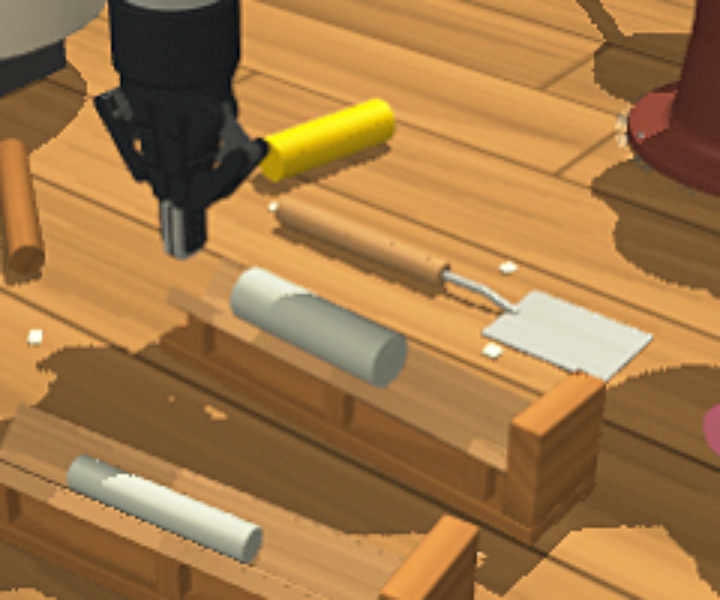

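The fingertips are behind the pin's free end and in line with it: tip near crop pixel (180,250), pin end near (250,285). I'll close in slowly.

Request:
carry_out([
  [0.02,0.5,0,0,0,0,0],
  [0.02,0.5,0,0,0,0,0],
  [0,0.2,0,0,0,0,0],
  [0.02,0.15,0,0,0,0,0],
  [0,0.15,0,0,0,0,0],
  [0,0.15,0,0,0,0,0],
  [0.02,0.15,0,0,0,0,0],
  [0,0.15,0,0,0,0,0],
])

```text
t: 5.8
tool_pos: [0.4801, -0.1246, 0.0539]
tool_rot: [3.14, -0.057, 0.0]
contact_force: [1.6, -1.5, 0.2]
opening: -0.0002
```

Request:
carry_out([
  [0.01,0.15,0,0,0,0,0],
  [0,0.15,0,0,0,0,0],
  [0.01,0.15,0,0,0,0,0],
  [0,0.15,0,0,0,0,0],
])

```text
t: 6.2
tool_pos: [0.4806, -0.1093, 0.0539]
tool_rot: [3.141, -0.057, 0.0]
contact_force: [0.5, -2.2, -0.1]
opening: -0.0003
```

Request:
carry_out([
  [0.01,0.2,0,0,0,0,0],
  [0,0.2,0,0,0,0,0],
  [0.01,0.2,0,0,0,0,0],
  [0.01,0.2,0,0,0,0,0],
])

```text
t: 6.6
tool_pos: [0.4813, -0.0891, 0.0538]
tool_rot: [3.141, -0.057, -0.0]
contact_force: [0.1, -2.0, 0.0]
opening: -0.0003
```

```bash
python3 - <<'E'
from h import *
t=look('top','t4.png');s=look('scene','s4.png')
cv2.imwrite('pics/c4.png',cv2.resize(t['frame'][140:230,200:400],(800,360)));cv2.imwrite('pics/d4.png',cv2.resize(s['frame'][130:330,150:390],(720,600)))
print(ctrl.get_obs()['tool_pos'],ctrl.get_obs()['contact_force'],ctrl.get_obs()['t'])
E
```

```text
[ 0.48126893 -0.08861193  0.05376168] [-0.21989924 -0.81191288 -0.26537636] 6.7
```

View pics/c4.png

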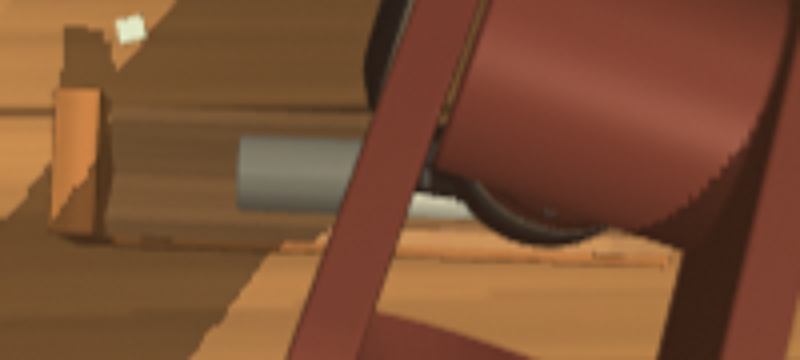

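View pics/d4.png

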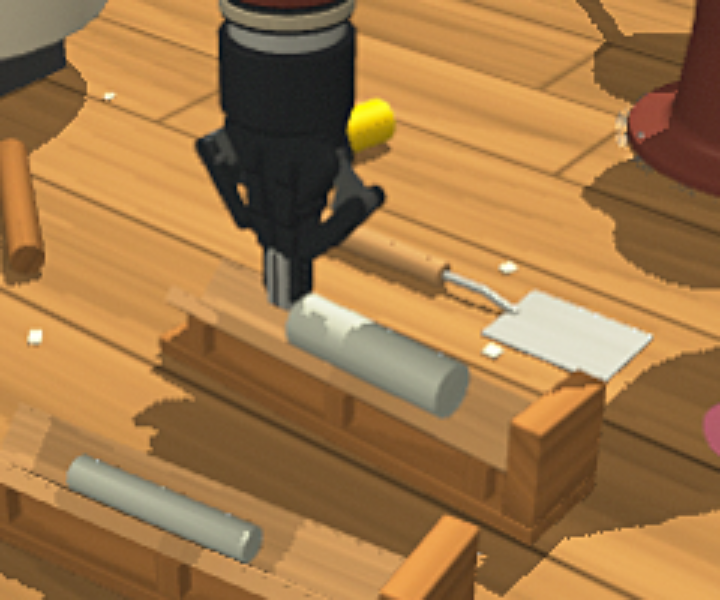

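The pin is sliding in its groove at about 2 N. Its front is near y=0.033, with about 59 mm to go. Next I'll push 50 mm, then creep the rest.

Request:
carry_out([
  [0.01,0.2,0,0,0,0,0],
  [0.01,0.2,0,0,0,0,0],
  [0,0.2,0,0,0,0,0],
  [0.01,0.2,0,0,0,0,0],
  [0.01,0.2,0,0,0,0,0],
  [0,0.2,0,0,0,0,0],
  [0.01,0.2,0,0,0,0,0],
  [0.01,0.2,0,0,0,0,0],
  [0,0.2,0,0,0,0,0],
  [0.01,0.1,0,0,0,0,0],
])

```text
t: 7.7
tool_pos: [0.483, -0.0415, 0.0538]
tool_rot: [-3.141, 0.056, 0.0]
contact_force: [0.2, -2.3, -0.3]
opening: 0.0001
```

```bash
python3 - <<'E'
from h import *
t=look('top','t5.png')
cv2.imwrite('pics/c5.png',cv2.resize(t['frame'][150:220,200:300],(800,560)))
print(ctrl.get_obs()['tool_pos'],ctrl.get_obs()['contact_force'],ctrl.get_obs()['t'])
E
```

```text
[ 0.48295737 -0.04130469  0.05375362] [-0.02801002 -0.5536139  -0.74526767] 7.75
```

View pics/c5.png

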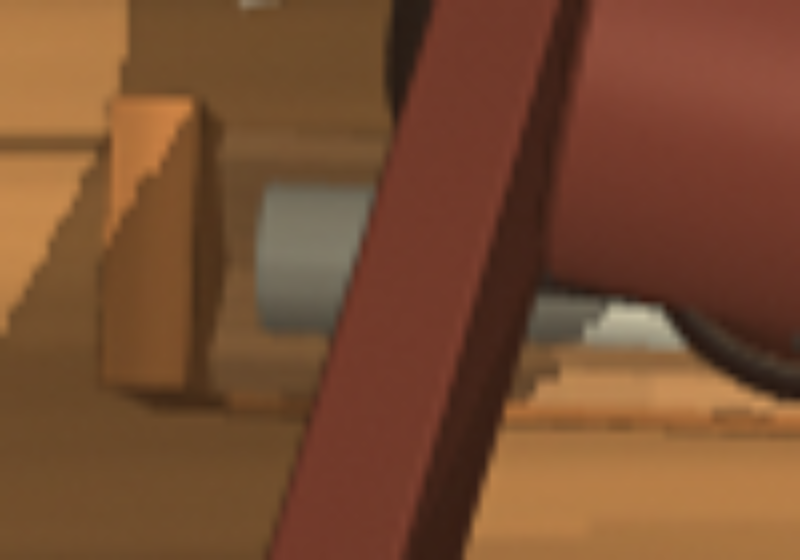

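About 12 mm remain. I'll creep and check the force as I go.

Request:
carry_out([
  [0,0.06,0,0,0,0,0],
  [0,0.06,0,0,0,0,0],
  [0.01,0.06,0,0,0,0,0],
  [0,0.06,0,0,0,0,0],
  [0,0.06,0,0,0,0,0],
  [0.01,0.06,0,0,0,0,0],
])

```text
t: 8.35
tool_pos: [0.4835, -0.0329, 0.0538]
tool_rot: [3.141, -0.057, -0.0]
contact_force: [0.3, -2.5, 0.4]
opening: 0.0002
```

Request:
carry_out([
  [0,0.04,0,0,0,0,0],
])

```text
t: 8.45
tool_pos: [0.4835, -0.0319, 0.0538]
tool_rot: [-3.141, 0.057, 0.0]
contact_force: [-0.4, -1.8, -0.6]
opening: 0.0004
```

Request:
carry_out([
  [0,0.03,0,0,0,0,0],
])

```text
t: 8.55
tool_pos: [0.4835, -0.0312, 0.0538]
tool_rot: [-3.141, 0.057, 0.0]
contact_force: [0.2, -2.0, -0.4]
opening: -0.0002
```

Request:
carry_out([
  [0,0.03,0,0,0,0,0],
])

```text
t: 8.65
tool_pos: [0.4836, -0.0304, 0.0538]
tool_rot: [-3.141, 0.057, -0.0]
contact_force: [-0.1, -2.1, -0.6]
opening: -0.0004
```

```bash
python3 - <<'E'
from h import *
t=look('top','t6.png')
cv2.imwrite('pics/c6.png',cv2.resize(t['frame'][150:220,200:300],(800,560)))
print(ctrl.get_obs()['tool_pos'],ctrl.get_obs()['contact_force'],ctrl.get_obs()['t'])
E
```

```text
[ 0.48355197 -0.03037045  0.05381362] [-0.31604863 -1.14573988 -0.04037504] 8.7
```

View pics/c6.png

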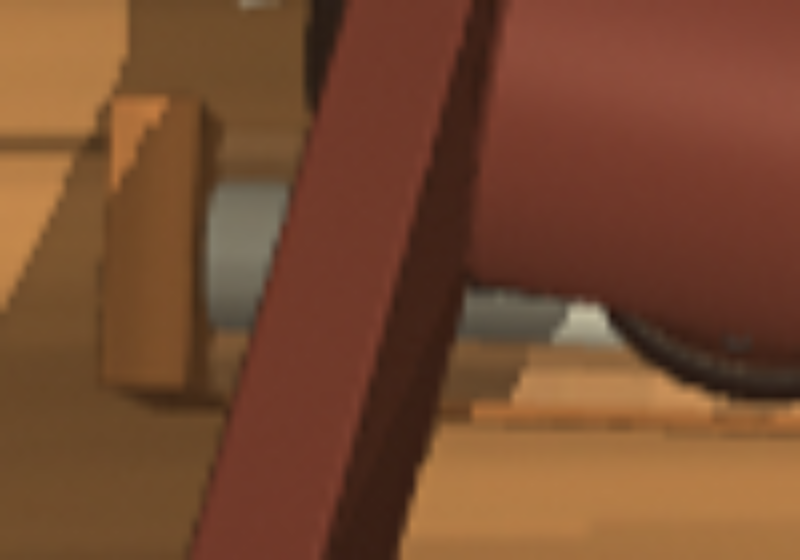

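Request:
carry_out([
  [0,0.03,0,0,0,0,0],
])

```text
t: 8.8
tool_pos: [0.4836, -0.0298, 0.0538]
tool_rot: [3.141, -0.057, 0.0]
contact_force: [-0.0, -3.0, -0.4]
opening: 0.0001
```

Request:
carry_out([
  [0,0.02,0,0,0,0,0],
])

```text
t: 8.9
tool_pos: [0.4836, -0.0297, 0.0538]
tool_rot: [3.14, -0.057, 0.0]
contact_force: [-1.1, -5.5, 0.1]
opening: -0.0002
```

The force has risen from 2 to 5.5 N and the tool has stalled, so the pin is against the stop. I'll back straight off along the groove, rise and check.

Request:
carry_out([
  [0,-0.1,0,0,0,0,0],
  [-0.01,-0.3,0,0,0,0,0],
  [-0.02,-0.6,0,0,0,0,0],
  [-0.02,-0.6,0,0,0,0,0],
  [-0.02,-0.6,0,0,0,0,0],
  [0,-0.3,0.5,0,0,0,0],
  [0,0,1,0,0,0,0],
  [0,0,1,0,0,0,0],
  [0,0,1,0,0,0,0],
  [0,-1,1,0,0,0,0],
  [0,-1,1,0,0,0,0],
  [0,-1,1,0,0,0,0],
])

```text
t: 10.1
tool_pos: [0.4818, -0.1675, 0.2186]
tool_rot: [3.141, -0.056, 0.002]
contact_force: [0.5, 0.1, -0.2]
opening: -0.0003
```

Request:
carry_out([
  [0,-1,0.5,0,0,0,0],
  [0,-1,0,0,0,0,0],
  [0,-0.5,0,0,0,0,0],
  [0,0,0,0,0,0,0],
  [0,0,0,0,0,0,0],
])

```text
t: 10.6
tool_pos: [0.4815, -0.2286, 0.2283]
tool_rot: [-3.14, 0.057, 0.001]
contact_force: [-1.0, 0.3, 0.1]
opening: 0.0001
```

```bash
python3 - <<'E'
from h import *
t=look('top','t7.png');s=look('scene','s7.png')
cv2.imwrite('pics/c7.png',cv2.resize(t['frame'][70:220,190:390],(800,600)))
cv2.imwrite('pics/d7.png',cv2.resize(s['frame'][180:370,130:370],(720,570)))
for k,a,b in(('pin',(258,183),(300,252)),('rest_stop',(227,182),(334,270)),('slim_pin',(295,94),(203,298))):
    f=lambda im,c:min([np.array(r['position'])*[560,420] for r in ctrl.mark_of(im,k)],key=lambda p:np.linalg.norm(p-c))
    pa,pb=f(t,a),f(s,b);print(k,pa,pb,tri([ray(t,pa),ray(s,pb)]))
o=ctrl.get_obs();print(o['tool_pos'],o['contact_force'],o['t'])
E
```

```text
pin [258.496 181.986] [302.288 256.494] [0.48802166 0.03553394 0.05864186]
rest_stop [224.672 183.414] [331.52  271.404] [0.48733945 0.09411995 0.05484516]
slim_pin [292.208  95.088] [201.712 298.2  ] [ 0.65166455 -0.02987957  0.0414546 ]
[ 0.48184875 -0.22879125  0.2287994 ] [ 0.92073883 -0.36508387 -0.20779954] 11.0
```

View pics/c7.png

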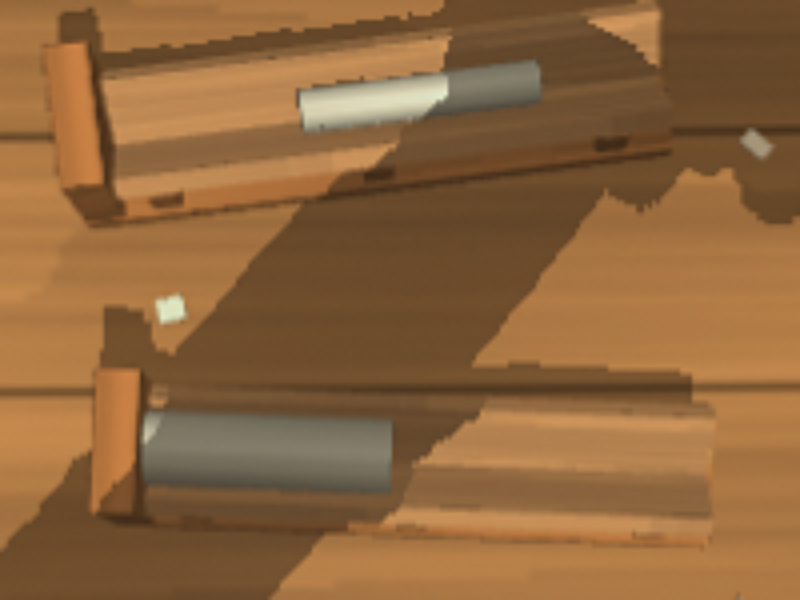

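View pics/d7.png

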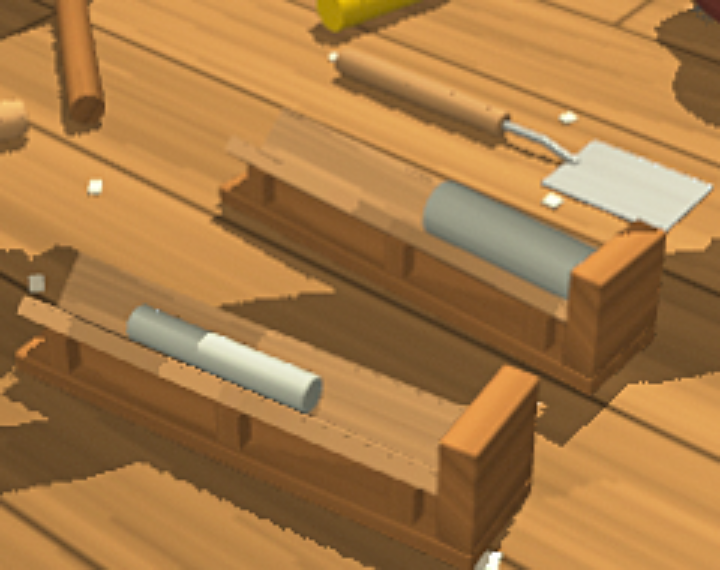

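The pin is against the stop block: its end meets the stop face at crop x≈143. The slim pin hasn't moved, and the robot is clear. Handing in.

```bash
python3 -c "
from station import ctrl
print(ctrl.finish_job())"
```

```text
the job is handed in; nothing more can be done
None
```

I pushed the thicker grey pin about 0.10 m along its groove with the shut fingertips, at roughly 2 N. I stopped when the force rose to 5.5 N and the tool stalled at the stop. Then I backed off, rose clear and handed the job in at about 11 s; no verdict is reported.

**Pin:** in both the top and scene pictures its end sits against the stop face, lying straight in the groove. The measured centre is about 58 mm from the stop point (55 mm is ideal, and the measurement is only good to a few mm).

**Slim pin:** unmoved in the pictures, within about 1 mm horizontally.

**Disagreement:** the network's two-view heights came out off: 59 mm against 48 mm for the pin, 55 mm against 48 mm for the stop and 41 mm against 38 mm for the slim pin. I put this down to mark error, because the pictures show the pin seated in its groove.

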